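# Scoop beads from the sliding-cover box into the bowl

### The job

Slide the blue cover of the bead box fully open to its stop and leave it open, then use the steel scoop to take beads out of the box and tip at least three of the six into the blue bowl; any others stay in the box, none lying about. Do not touch the beads with the fingers, and finish by setting the empty scoop back upright on the cork mat. Leave the bowl standing where it is and do not disturb the brush pot, the red paint bottle or the glue jar.

Things in the scene. Friction and masses are not known exactly. Their poses are not given: they have to be found in the camera images.
- beadbox: Fixed wooden box, 240 (x) x 260 (y) mm, walls 54 mm high, origin at the centre of its underside on the table. Its +y half is the open white bead bay; the -y half is a closed block with its top at 54 mm. Dark rails on the two x ends reach 66 mm high and x +-130 mm.
- bay (a point): Centre of the bead bay's flat floor, 64 mm to +y of the box origin, 10 mm above the table; axes as the box. Floor 160 (x) x 120 (y) mm between upright side walls; at both x ends a 45 degree ramp rises 32 mm from it to the end wall (bay inside 224 mm long at the top). The beads start in the -x half.
- cover (a joint): Slide of the blue cover, m: 0 = shut over the bead bay, grows as the cover moves to the box's -y; 0.126 = fully open against its stop (cover then over the closed half). Starts shut or up to 40 mm open. Needs about 2 N.
- cover_grip (a point): Middle of the top of the cover's orange grip bar, 94 mm above the table; axes as the box. The bar is 60 (x) x 18 (y) x 32 (z) mm and stands on the cover (234 x 128 x 6 mm, its top at 62 mm), in its middle.
- bead0: Round glazed bead, 22 mm diameter, 12 g, red; origin at its centre (its axes turn as it rolls).
- bead1: Round glazed bead, 22 mm diameter, 12 g, yellow; origin at its centre (its axes turn as it rolls).
- bead2: Round glazed bead, 22 mm diameter, 12 g, green; origin at its centre (its axes turn as it rolls).
- bead3: Round glazed bead, 22 mm diameter, 12 g, blue; origin at its centre (its axes turn as it rolls).
- bead4: Round glazed bead, 22 mm diameter, 12 g, orange; origin at its centre (its axes turn as it rolls).
- bead5: Round glazed bead, 22 mm diameter, 12 g, black; origin at its centre (its axes turn as it rolls).
- scoop: Loose steel scoop, 130 g, origin at the centre of its underside. Flat pan 70 (x) x 70 (y) x 2 mm, open mouth and bare lip at its -x. Back wall 32 mm high at +x; side walls 28 mm high in the rear 25 mm, 14 mm in the 18 mm before that, none in the first 27 mm; 2.5 mm thick. Upright dark wooden handle behind the back wall, 22 (x) x 16 (y) mm, from 16 to 110 mm above the underside.
- scoop_grip (a point): Point in the scoop's handle to grip, 46 mm to +x of the scoop origin and 92 mm up (18 mm below the handle's top); axes as the scoop.
- scoop_lip (a point): Middle of the scoop's front lip, at x = -35 mm, z = 0 of the scoop.
- scoop_in (a point): Middle of the scoop's pan, 12 mm above its underside.
- mat: Fixed cork mat, 150 (x) x 130 (y) x 4 mm, origin at the centre of its underside; the scoop starts on it.
- bowl: Loose blue ceramic bowl, rim radius 70 mm, 50 mm high, 0.5 kg, origin at the centre of its underside.
- bowl_in (a point): Centre of the bowl's inner floor, on its axis.
- brushpot: White pot of brushes, radius 40 mm, 165 mm tall with brushes, origin under its centre; leave alone.
- paint: Red paint bottle, radius 27 mm, 140 mm tall, origin under its centre; leave alone.
- gluejar: White jar with a yellow cap, radius 30 mm, 70 mm tall, origin under its centre; leave alone.
Things that resemble listed ones, but are neither listed nor needed, are in the scene too. Of the things that look like the bowl, the smaller one is meant.

How it is judged:
By the outcome, as a careful person would: the job done as asked, in the order asked, and still so for the second after the job is handed in, with the robot touching nothing.
It also fails if it takes over 72 s, if anything falls off the work surface, if the arm or the gripper's body presses on something with over 40 N, if the wrist force passes 120 N, or if a joint passes its speed limit or range.

### The arm

A 6-joint arm with a two-finger parallel gripper is mounted at the origin on the work surface. World frame = base frame: x ahead of the robot, y to its left, z up, the work surface at z = 0. Lengths are in m, angles in rad, forces in N, time in s.
With the tool pointing down it reaches from about 0.375 to 0.925 m from the base axis. Payload 5.7 kg.
Tool frame: the origin (TCP) lies midway between the tips of the shut fingers; the grasp point (between the pads) lies 19 mm behind it; y points along the fingers, x is the direction in which the jaws open and shut, and the axes are right-handed (so a half turn about y gives the same grasp; the last joint's range is limited). The gripper opens to 88 mm and grips with 3 to 60 N. Pads are 20 mm wide; open, the fingers measure 115 mm over their backs; the gripper's body (75 mm by 178 mm) begins 61 mm behind the grasp point.
Start: joints at [1, 0.359, 1.51, -0, 1.272, -0.115], TCP at [0.264, 0.539, 0.223] pointing down, gripper open.
Joint ranges: [-2.97, 2.97], [-1.01, 2.36], [0.21, 2.38], [-0.96, 4.11], [0.2, 2.71], [-2.98, 2.98]. Speed limits (rad/s): [2.39, 2.39, 3.14, 3.14, 3.14, 3.14].

### API

Orientations are given as a rotation vector (axis times angle).
In Python, from cell import state, camera, close_job gives the robot as it stands.
- The arm moves only by the tool move_arm, never from a script. Its argument "increments" is a list of rows, each an object with "delta_pos": the shift along the tool's x, y, z normalised to -1 to 1, where 1 is 100 mm, a list of three; "turn": the turn about the tool's y normalised to -1 to 1, where 1 is pi rad. In form: [{"delta_pos": [tx, ty, tz], "turn": turn}, ...]. A call has 1 to 20 rows; each row is the pose to reach, as a shift and turn from the pose measured when the call began, along the tool's axes at that moment, turning the shorter way round; what a row does not reach only later rows make up. A row lasts 1/8 s, in which the tool goes at most 62.5 mm and 10.7 degrees, less where a joint would pass 70% of its speed; a pose out of reach is approached as far as the arm can. A call with a number of a shift or a turn outside -1 to 1 is refused whole. A call with a gripper value outside its range is refused whole. "hand" is the closure, from 0 (fully open) to 1 (shut), set as the call begins (left out, the last holds). The fingers move at their own pace and stop on an object; the grip force is fixed at half the most. Time passes only in rows, so rows that repeat a pose let the fingers close. It gives the time, the measured TCP pose, the force and the opening at its end, in the units of the state.
- state(): the state, without advancing time (a new reading comes with each control period).
- camera(name): name is "scene" or "top" or "wrist"; returns a dict with "frame" (384x512x3 uint8, red, green, blue), "z_map" (384x512 float32, m along the optical axis (not along the pixel's ray), 0 where there is no reading), "fx", "fy", "cx", "cy" (pixels), "k1" (the pictures are not rectified: a ray, as slopes to the right and down, at radius r is drawn at 1 + k1 r^2 times it, then the intrinsics apply), "camera_from_world" (4x4, takes a point from world to camera coordinates). Camera axes: x right, y down, z forward; pixel columns grow to the right and rows downward; lengths in m; the calibration is good to about 2 mm. A picture is of the moment at which its call begins.
- close_job(): hands the job in, once; it reports no verdict.
The state is a dict: "time_s": time; "qpos": joint angles; "dq": joint speeds; "joint_torque": joint torques, N m; "tcp_pos": TCP position; "orientation": TCP orientation; "contact_force": force on the tool from outside, world axes, zero at the start; "ft_torque": the same for the moment, N m; "finger_gap": finger opening in m.
Only numpy, scipy, OpenCV 4.12 (cv2) and the standard library are available. Lean on these libraries where they do the work, as an engineer would, in place of code of your own. Each camera call takes 0.05 s, during which the arm holds its last target. There are 200 camera calls.

## Working session

There is one attempt and no reset: what is moved stays moved. The work goes in short steps, Python scripts to look and compute and a tool call to move; the robot and the scene stay as the last step left them, time stands still between calls to the robot, and variables do not carry over. Pictures are saved under pics/ and viewed, on a budget of 10 in all, crops included, one or two more only if the job needs it, and the job is handed in when it is done.

Besides the shell and the picture viewer there is one more tool, called after ">>>" by a JSON object that holds its "fn" and its "kwargs", one argument or row to a line. move_arm: Moves the arm, as the interface text tells. Scaled input: -1 to 1 covers 100 mm each way for a shift and pi rad each way for a turn. Its arguments: {"type":"object","properties":{"increments":{"type":"array","items":{"type":"object","properties":{"delta_pos":{"type":"array","items":{"type":"number","minimum":-1,"maximum":1}},"turn":{"type":"number","minimum":-1,"maximum":1}}}},"hand":{"type":"number"}},"required":["increments"]}

```bash
ls; mkdir -p pics; cat > h.py <<'E'
import numpy as np, cv2
from scipy.spatial.transform import Rotation as R
from cell import state, camera, close_job
def world(c, step=1):
    z=c["z_map"]; H,W=z.shape
    u,v=np.meshgrid(np.arange(W),np.arange(H))
    K=np.array([[c["fx"],0,c["cx"]],[0,c["fy"],c["cy"]],[0,0,1.]])
    p=cv2.undistortPoints(np.stack([u,v],-1).reshape(-1,1,2).astype(float),K,np.array([c["k1"],0,0,0.])).reshape(H,W,2)
    P=np.dstack([p*z[...,None],z])
    T=np.linalg.inv(c["camera_from_world"])
    P=P@T[:3,:3].T+T[:3,3]; P[z==0]=np.nan
    return P
def save(c,n,crop=None,k=1):
    f=c["frame"]
    if crop: a,b,d,e=crop; f=f[a:b,d:e]
    cv2.imwrite("pics/"+n,cv2.resize(f[...,::-1],None,fx=k,fy=k))
E
python3 - <<'E'
from h import *
import pickle
s=state(); print(s)
cs={n:camera(n) for n in("top","scene")}
pickle.dump(cs,open("c0.pkl","wb"))
save(cs["top"],"top0.png",k=1.5);save(cs["scene"],"scene0.png",k=1.5)
for n in cs: print(np.linalg.inv(cs[n]["camera_from_world"]),cs[n]["fx"],cs[n]["k1"])
E
```

```text
pics
{'time_s': 0.0, 'qpos': array([ 9.99901633e-01,  3.59473541e-01,  1.51138990e+00, -7.40983102e-06,
        1.27249195e+00, -1.15078268e-01]), 'dq': array([ 0.00168953,  0.0011468 , -0.00137814, -0.00109662, -0.00050325,
       -0.00151484]), 'joint_torque': array([ 1.31876532e-03, -5.15384960e+01, -2.70726532e+01,  6.73580705e-02,
        3.51071858e-02, -1.24296735e-04]), 'tcp_pos': array([0.26375343, 0.53817944, 0.22184451]), 'orientation': array([-1.39179038, -0.86603321,  0.86863983]), 'contact_force': array([ 0.15949399, -0.13795501, -0.01360564]), 'ft_torque': array([-0.00997428,  0.02827298, -0.01772111]), 'finger_gap': 0.08803430192181341}
[[-1.72904565e-02 -9.99127544e-01  3.80156549e-02  4.94907447e-01]
 [-9.99850420e-01  1.72939639e-02 -2.36601230e-04  1.82059472e-02]
 [-4.21046555e-04 -3.80140594e-02 -9.99277116e-01  1.17982312e+00]
 [ 0.00000000e+00  0.00000000e+00  0.00000000e+00  1.00000000e+00]] 443.74361972831554 -0.09849518617144495
[[-0.21389076  0.60541924 -0.76662787  1.32603202]
 [ 0.97682649  0.13881938 -0.16290855  0.18009857]
 [ 0.00779484 -0.78370704 -0.62108173  0.71276246]
 [ 0.          0.          0.          1.        ]] 362.76641393838844 -0.061579215445110545
```

View pics/top0.png

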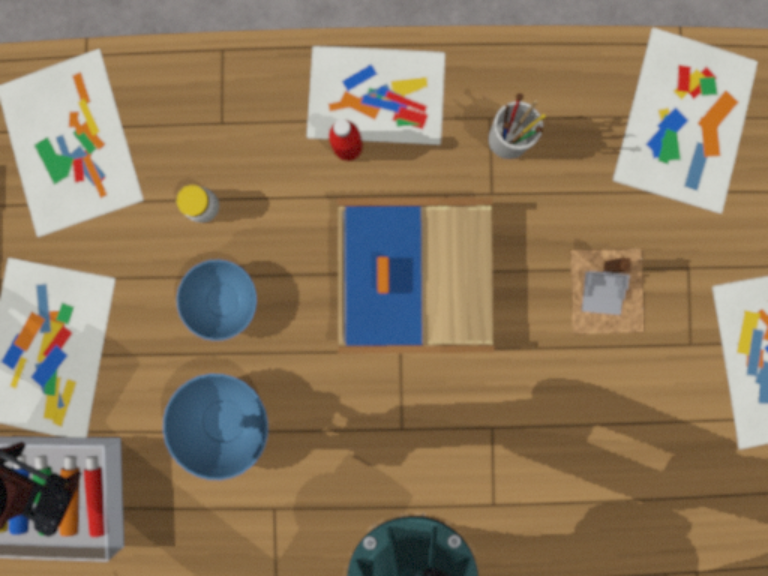

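View pics/scene0.png

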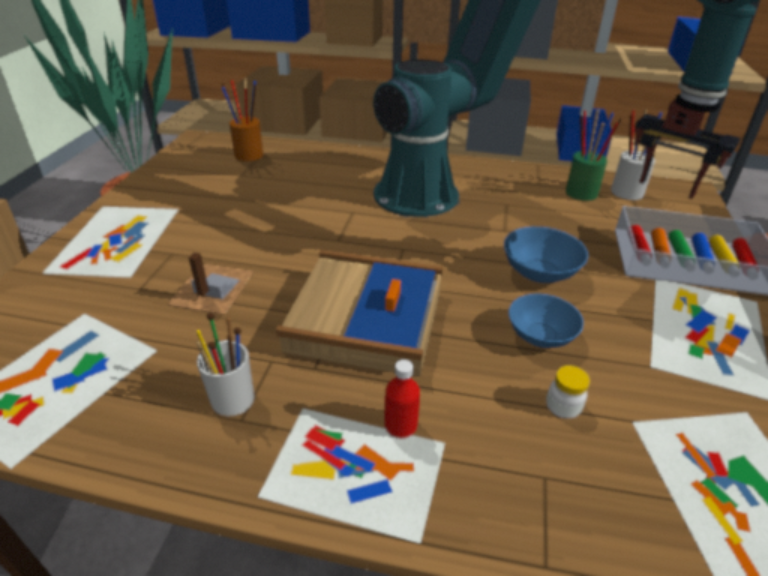

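```bash
python3 - <<'E'
from h import *
import pickle
cs=pickle.load(open("c0.pkl","rb"))
r=R.from_rotvec([-1.39179038, -0.86603321,  0.86863983]); print("tool axes cols\n",r.as_matrix().round(3))
np.set_printoptions(precision=4,suppress=True)
for n in cs:
  c=cs[n];P=world(c);f=c["frame"];hsv=cv2.cvtColor(f,cv2.COLOR_RGB2HSV)
  X,Y,Z=P[...,0],P[...,1],P[...,2]
  def rect(m,name):
    m=m&np.isfinite(Z); 
    k,l,st,_=cv2.connectedComponentsWithStats(m.astype(np.uint8)); 
    if k<2: print(name,"none");return
    m=l==1+np.argmax(st[1:,4]); q=P[m]
    (cx,cy),(w,h),a=cv2.minAreaRect((q[:,:2]*1000).astype(np.float32)); print(n,name,m.sum(),"rect",round(cx,1),round(cy,1),round(w,1),round(h,1),round(a,2),"med",np.median(q,0),"zmax",np.percentile(q[:,2],98))
  H,S,V=hsv[...,0],hsv[...,1],hsv[...,2]
  box=(X>.35)&(X<.65)&(Y>-.2)&(Y<.17)
  rect(box&(Z>.02),"boxall"); rect(box&(Z>.062)&(Z<.075),"rails")
  rect(box&(H>100)&(H<125)&(S>120)&(abs(Z-.062)<.006),"cover"); rect(box&(Z>.085),"grip")
  sc=(X>.3)&(X<.65)&(Y<-.2)&(Y>-.5)
  rect(sc&(Z>.085)&(Z<.13),"handle top"); rect(sc&(S<60)&(Z<.045)&(Z>.002)&(abs(X-.5)<.1)&(Y<-.25)&(Y>-.42),"scoop pan"); 
  rect(sc&(Z>.0025)&(Z<.0065),"mat")
  bl=(H>95)&(H<115)&(S>80)&(Z>.005)
  for nm,y0,y1,x0,x1 in(("bowlS",.2,.4,.4,.6),("bowlL",.2,.45,.15,.4)):
    m=bl&(Y>y0)&(Y<y1)&(X>x0)&(X<x1); rect(m,nm)
    mm=m&(Z>.046); 
    if mm.sum()>5: rect(mm,nm+" rim")
E
```

```text
tool axes cols
 [[ 0.44  -0.001 -0.898]
 [ 0.898 -0.001  0.44 ]
 [-0.002 -1.     0.   ]]
top boxall 9615 rect 529.9 -11.1 259.1 241.7 89.04 med [ 0.5272 -0.0117  0.0589] zmax 0.08320529302190398
top rails 2668 rect 529.0 -10.9 258.6 239.8 89.0 med [0.5006 0.0324 0.0638] zmax 0.06872936734575896
top cover 4083 rect 537.5 42.5 123.7 225.1 89.38 med [0.5353 0.0423 0.0621] zmax 0.06622992119336492
top grip 193 rect 539.7 41.3 17.3 59.1 89.14 med [0.5395 0.0419 0.0934] zmax 0.09740222060780494
top handle top 96 rect 548.7 -352.1 18.3 21.7 82.24 med [ 0.549  -0.3483  0.1114] zmax 0.11708604953444147
top scoop pan 726 rect 505.0 -348.5 76.7 73.8 84.14 med [ 0.5068 -0.348   0.0064] zmax 0.03549047640402603
top mat 1344 rect 507.2 -353.9 131.5 155.8 88.43 med [ 0.4992 -0.3489  0.0044] zmax 0.006355120155123889
top bowlS 1955 rect 504.1 328.3 134.7 131.2 89.87 med [0.505  0.3396 0.0231] zmax 0.051929378903829974
top bowlS rim 94 rect 462.6 342.0 125.8 46.3 71.83 med [0.452  0.3537 0.0489] zmax 0.05442045738001647
top bowlL 3622 rect 290.0 330.2 173.6 174.3 0.19 med [0.2822 0.3419 0.0288] zmax 
[... 579 characters left out ...]
26.8 76.82 med [ 0.5558 -0.3484  0.1021] zmax 0.11427858894624619
scene scoop pan 236 rect 506.6 -344.2 73.1 74.4 83.21 med [ 0.5149 -0.3325  0.0069] zmax 0.034375708870895284
scene mat 230 rect 479.5 -348.5 114.4 90.1 89.06 med [ 0.4727 -0.3406  0.0038] zmax 0.006140053863928513
scene bowlS 1135 rect 507.6 329.2 134.8 135.8 50.08 med [0.4757 0.3344 0.0285] zmax 0.04883277870816083
scene bowlS rim 40 rect 505.1 278.4 31.9 114.2 87.28 med [0.5102 0.2725 0.0483] zmax 0.05107275209713934
scene bowlL 1462 rect 293.1 331.6 172.8 178.8 75.78 med [0.2549 0.3358 0.0386] zmax 0.06406775070629758
scene bowlL rim 553 rect 293.1 331.6 172.8 178.8 75.78 med [0.265  0.3345 0.0561] zmax 0.06498309733263465
```

>>> {"fn": "move_arm", "kwargs": {
  "increments": [
    {"delta_pos":[-0.35,0,-0.5],"turn":-0.055},
    {"delta_pos":[-0.7,0,-1],"turn":-0.11},
    {"delta_pos":[-0.7,0,-1],"turn":-0.14},
    {"delta_pos":[-0.7,0,-1],"turn":-0.14}
  ],
  "hand": 0
}}

```text
time_s: 0.6
tcp_pos: [0.323, 0.4307, 0.2218]
orientation: [-1.218, -1.194, 1.197]
contact_force: [-0.8, 1.3, 0.1]
finger_gap: 0.0878
```

>>> {"fn": "move_arm", "kwargs": {
  "increments": [
    {"delta_pos":[-0.5,0,-0.27],"turn":0},
    {"delta_pos":[-0.97,0,-0.54],"turn":0},
    {"delta_pos":[-0.97,0,-0.54],"turn":0}
  ]
}}

```text
time_s: 0.98
tcp_pos: [0.3762, 0.3309, 0.2218]
orientation: [-1.221, -1.19, 1.194]
contact_force: [-0.3, 0.6, -0.9]
finger_gap: 0.0878
```

>>> {"fn": "move_arm", "kwargs": {
  "increments": [
    {"delta_pos":[-0.5,0,-0.27],"turn":0},
    {"delta_pos":[-0.97,0,-0.54],"turn":0},
    {"delta_pos":[-0.97,0,-0.54],"turn":0}
  ]
}}

```text
time_s: 1.35
tcp_pos: [0.4291, 0.2317, 0.2219]
orientation: [-1.224, -1.187, 1.191]
contact_force: [0.4, -0.0, -0.4]
finger_gap: 0.0879
```

>>> {"fn": "move_arm", "kwargs": {
  "increments": [
    {"delta_pos":[-0.5,0,-0.27],"turn":0},
    {"delta_pos":[-0.97,0,-0.54],"turn":0},
    {"delta_pos":[-0.97,0,-0.54],"turn":0}
  ]
}}

```text
time_s: 1.72
tcp_pos: [0.4819, 0.133, 0.2222]
orientation: [-1.226, -1.185, 1.188]
contact_force: [-0.1, 0.5, -0.1]
finger_gap: 0.0876
```

>>> {"fn": "move_arm", "kwargs": {
  "increments": [
    {"delta_pos":[-0.5,0.3,-0.27],"turn":0},
    {"delta_pos":[-0.97,0.6,-0.54],"turn":0},
    {"delta_pos":[-0.97,0.6,-0.54],"turn":0}
  ]
}}

```text
time_s: 2.1
tcp_pos: [0.5327, 0.0344, 0.1602]
orientation: [-1.224, -1.181, 1.187]
contact_force: [-0.1, 1.0, -0.5]
finger_gap: 0.088
```

```bash
python3 - <<'E'
from h import *
s=state();print(s["tcp_pos"],R.from_rotvec(s["orientation"]).as_matrix().round(3),s["qpos"])
E
```

```text
[0.5327224  0.03441465 0.1602097 ] [[ 0.034 -0.003 -0.999]
 [ 0.999 -0.002  0.034]
 [-0.002 -1.     0.003]] [-0.06365442  0.3338348   1.72469155 -0.00197894  1.08633529 -1.59956638]
```

>>> {"fn": "move_arm", "kwargs": {
  "increments": [
    {"delta_pos":[0.08,0.1,-0.07],"turn":-0.006},
    {"delta_pos":[0.08,0.5,-0.07],"turn":-0.006},
    {"delta_pos":[0.08,0.8,-0.07],"turn":-0.006},
    {"delta_pos":[0.08,0.9,-0.07],"turn":-0.006},
    {"delta_pos":[0.08,0.9,-0.07],"turn":-0.006}
  ]
}}

```text
time_s: 2.72
tcp_pos: [0.5394, 0.0437, 0.0702]
orientation: [-1.213, -1.196, 1.202]
contact_force: [-0.1, -0.3, -0.5]
finger_gap: 0.0879
```

>>> {"fn": "move_arm", "kwargs": {
  "increments": [
    {"delta_pos":[0,0,0],"turn":0},
    {"delta_pos":[0,0,0],"turn":0},
    {"delta_pos":[0,0,0],"turn":0},
    {"delta_pos":[0,0,0],"turn":0},
    {"delta_pos":[0,0,0],"turn":0}
  ],
  "hand": 1
}}

```text
time_s: 3.35
tcp_pos: [0.5394, 0.0436, 0.0703]
orientation: [-1.214, -1.196, 1.202]
contact_force: [0.6, 0.2, -0.4]
finger_gap: 0.0412
```

>>> {"fn": "move_arm", "kwargs": {
  "increments": [
    {"delta_pos":[0,0,0],"turn":0},
    {"delta_pos":[0,0,0],"turn":0},
    {"delta_pos":[0,0,0],"turn":0},
    {"delta_pos":[0,0,0],"turn":0}
  ]
}}

```text
time_s: 3.85
tcp_pos: [0.5394, 0.0434, 0.0702]
orientation: [-1.214, -1.196, 1.202]
contact_force: [0.2, -1.7, -0.3]
finger_gap: 0.0179
```

>>> {"fn": "move_arm", "kwargs": {
  "increments": [
    {"delta_pos":[-0.15,0,0],"turn":0},
    {"delta_pos":[-0.35,0,0],"turn":0},
    {"delta_pos":[-0.55,0,0],"turn":0},
    {"delta_pos":[-0.75,0,0],"turn":0},
    {"delta_pos":[-0.95,0,0],"turn":0},
    {"delta_pos":[-0.95,0,0],"turn":0}
  ]
}}

```text
time_s: 4.6
tcp_pos: [0.5382, -0.0539, 0.0702]
orientation: [-1.215, -1.194, 1.201]
contact_force: [2.0, -1.8, -4.7]
finger_gap: 0.0177
```

>>> {"fn": "move_arm", "kwargs": {
  "increments": [
    {"delta_pos":[-0.06,0,0],"turn":0},
    {"delta_pos":[-0.12,0,0],"turn":0},
    {"delta_pos":[-0.18,0,0],"turn":0},
    {"delta_pos":[-0.22,0,0],"turn":0},
    {"delta_pos":[-0.24,0,0],"turn":0},
    {"delta_pos":[-0.24,0,0],"turn":0}
  ]
}}

```text
time_s: 5.35
tcp_pos: [0.5379, -0.0739, 0.0702]
orientation: [-1.212, -1.196, 1.196]
contact_force: [5.7, 18.6, -2.6]
finger_gap: 0.0179
```

>>> {"fn": "move_arm", "kwargs": {
  "increments": [
    {"delta_pos":[0.02,0,0],"turn":0},
    {"delta_pos":[0.02,0,0],"turn":0},
    {"delta_pos":[0.02,0,0],"turn":0},
    {"delta_pos":[0.02,-0.3,0],"turn":0},
    {"delta_pos":[0.02,-0.9,0],"turn":0},
    {"delta_pos":[-0.3,-0.9,0],"turn":0},
    {"delta_pos":[-0.9,-0.9,0],"turn":0},
    {"delta_pos":[-0.9,-0.9,0],"turn":0}
  ],
  "hand": 0
}}

```text
time_s: 6.35
tcp_pos: [0.5371, -0.1684, 0.1604]
orientation: [-1.216, -1.193, 1.193]
contact_force: [-0.9, 0.8, -0.1]
finger_gap: 0.0877
```

>>> {"fn": "move_arm", "kwargs": {
  "increments": [
    {"delta_pos":[-0.6,0,-0.06],"turn":0.02},
    {"delta_pos":[-0.9,0,-0.12],"turn":0.032},
    {"delta_pos":[-0.9,0,-0.12],"turn":0.032}
  ]
}}

```text
time_s: 6.72
tcp_pos: [0.5473, -0.2603, 0.16]
orientation: [-1.263, -1.116, 1.117]
contact_force: [-0.6, 0.6, 0.5]
finger_gap: 0.0878
```

>>> {"fn": "move_arm", "kwargs": {
  "increments": [
    {"delta_pos":[-0.5,0,0],"turn":0},
    {"delta_pos":[-0.9,0,0],"turn":0},
    {"delta_pos":[-0.9,0,0],"turn":0},
    {"delta_pos":[-0.9,0,0],"turn":0}
  ]
}}

```text
time_s: 7.22
tcp_pos: [0.5358, -0.3474, 0.1595]
orientation: [-1.261, -1.117, 1.117]
contact_force: [0.4, 0.4, 0.3]
finger_gap: 0.0878
```

```bash
python3 - <<'E'
from h import *
import pickle
s=state();print(s["time_s"],s["tcp_pos"],R.from_rotvec(s["orientation"]).as_matrix().round(3),s["qpos"])
c=camera("top");w=camera("wrist");sc=camera("scene");pickle.dump((c,w,sc),open("c1.pkl","wb"))
a=cv2.resize(c["frame"][110:270,190:450],(780,480));b=cv2.resize(w["frame"],(400,300));d=cv2.resize(sc["frame"][130:280,100:320],(400,273))
save({"frame":np.vstack([a[:,:780],np.hstack([b,d[:,:380],]) if 0 else np.zeros((1,780,3),np.uint8)])},"top1.png")
print((np.linalg.inv(w["camera_from_world"])).round(3))
E
```

```text
7.225 [ 0.53581246 -0.3474258   0.1595408 ] [[ 0.124 -0.003 -0.992]
 [ 0.992  0.003  0.124]
 [ 0.003 -1.     0.003]] [-6.83663140e-01  4.73630174e-01  1.48946585e+00  5.44732974e-04
  1.18284010e+00 -2.13078530e+00]
[[ 0.122  0.951  0.284  0.456]
 [ 0.993 -0.117 -0.033 -0.338]
 [ 0.002  0.286 -0.958  0.322]
 [ 0.     0.     0.     1.   ]]
```

View pics/top1.png

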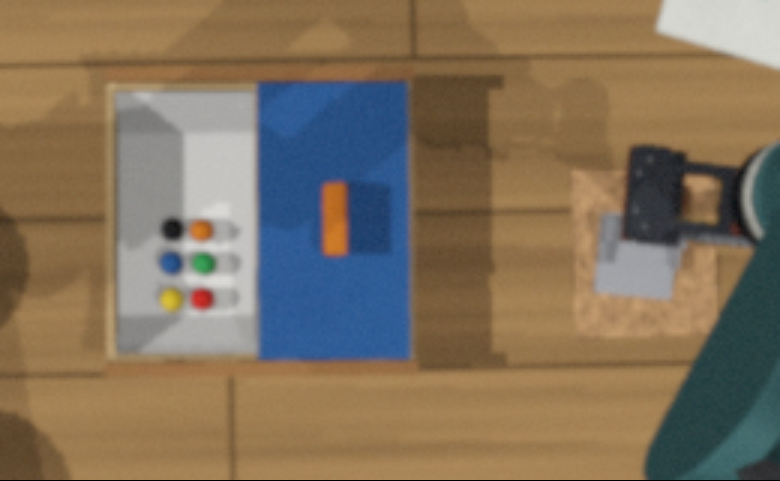

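```bash
python3 - <<'E'
from h import *
import pickle
c,w,sc=pickle.load(open("c1.pkl","rb"))
P=world(w);X,Y,Z=P[...,0],P[...,1],P[...,2]
def rect(m,n):
    q=P[m]
    if len(q)<10: print(n,len(q));return
    print(n,len(q),cv2.minAreaRect((q[:,:2]*1000).astype(np.float32)),np.median(q[:,2]))
near=(abs(X-.52)<.12)&(abs(Y+.35)<.1)
rect(near&(Z>.107)&(Z<.118),"handle top"); rect(near&(Z>.03)&(Z<.039),"back wall top"); rect(near&(Z>.002)&(Z<.0085)&(w["frame"].max(2)-w["frame"].min(2)<35),"pan")
save(w,"wrist1.png")
P=world(c);f=c["frame"];hsv=cv2.cvtColor(f,cv2.COLOR_RGB2HSV)
m=(P[...,0]>.44)&(P[...,0]<.63)&(P[...,1]>.005)&(P[...,1]<.11)&(P[...,2]<.045)&((hsv[...,1]>110)|(hsv[...,2]<60))
k,l,st,ce=cv2.connectedComponentsWithStats(m.astype(np.uint8))
for i in range(1,k):
    if st[i,4]>8: print(st[i,4],np.median(P[l==i],0).round(4),f[l==i].mean(0).round())
E
```

```text
handle top 670 ((547.9169921875, -353.6804504394531), (15.087519645690918, 22.21595573425293), 82.345703125) 0.11343596826488868
back wall top 454 ((525.0723266601562, -351.23236083984375), (69.71563720703125, 25.963319778442383), 83.2977066040039) 0.034610420180200024
pan 4669 ((507.20379638671875, -350.8670654296875), (73.51264953613281, 79.95697784423828), 82.75995635986328) 0.005711257379929224
28 [0.5346 0.0646 0.0301] [36. 35. 36.]
36 [0.5342 0.0401 0.0294] [182. 110.  51.]
30 [0.5061 0.0652 0.0303] [ 48.  83. 132.]
29 [0.5057 0.0368 0.0302] [ 56. 141.  79.]
41 [0.475  0.0658 0.0293] [186. 163.  59.]
37 [0.4747 0.0398 0.0294] [179.  57.  53.]
```

View pics/wrist1.png

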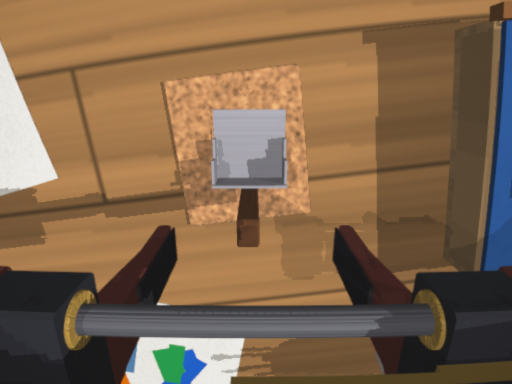

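>>> {"fn": "move_arm", "kwargs": {
  "increments": [
    {"delta_pos":[-0.03,0.1,-0.13],"turn":0},
    {"delta_pos":[-0.03,0.5,-0.13],"turn":0},
    {"delta_pos":[-0.03,0.8,-0.13],"turn":0},
    {"delta_pos":[-0.03,0.83,-0.13],"turn":0},
    {"delta_pos":[-0.03,0.83,-0.13],"turn":0}
  ]
}}

```text
time_s: 8.0
tcp_pos: [0.5493, -0.352, 0.077]
orientation: [-1.262, -1.118, 1.118]
contact_force: [0.9, 0.0, -0.1]
finger_gap: 0.0879
```

>>> {"fn": "move_arm", "kwargs": {
  "increments": [
    {"delta_pos":[0,0,0],"turn":0},
    {"delta_pos":[0,0,0],"turn":0},
    {"delta_pos":[0,0,0],"turn":0},
    {"delta_pos":[0,0,0],"turn":0},
    {"delta_pos":[0,0,0],"turn":0},
    {"delta_pos":[0,0,0],"turn":0},
    {"delta_pos":[0,0,0],"turn":0},
    {"delta_pos":[0,0,0],"turn":0},
    {"delta_pos":[0,0,0],"turn":0}
  ],
  "hand": 1
}}

```text
time_s: 9.12
tcp_pos: [0.5491, -0.3519, 0.0768]
orientation: [-1.261, -1.118, 1.118]
contact_force: [-0.2, 0.2, -1.0]
finger_gap: 0.0156
```

>>> {"fn": "move_arm", "kwargs": {
  "increments": [
    {"delta_pos":[0,0.02,0],"turn":0},
    {"delta_pos":[0,0.02,-0.05],"turn":0},
    {"delta_pos":[0,0.02,-0.1],"turn":0},
    {"delta_pos":[0,0.02,-0.15],"turn":0},
    {"delta_pos":[0,0.02,-0.15],"turn":0}
  ]
}}

```text
time_s: 9.75
tcp_pos: [0.5637, -0.3539, 0.0755]
orientation: [-1.261, -1.117, 1.119]
contact_force: [-2.1, 1.7, 6.0]
finger_gap: 0.016
```

```bash
cat >> h.py <<'E'
def tilt(w=None):
    "pan plane tilt in the wrist view: slope of pan along its -x axis (deg, + = lip up)"
    w=w or camera("wrist"); s=state(); P=world(w); M=R.from_rotvec(s["orientation"]).as_matrix()
    q=(P-s["tcp_pos"])@M      # tool coords: z = scoop -x, y = down
    f=w["frame"].astype(int); grey=(f.max(2)-f.min(2)<35)
    m=grey&(abs(q[...,0])<.028)&(q[...,2]>.035)&(q[...,2]<.085)&(q[...,1]>.03)&(q[...,1]<.12)
    a=q[m]
    for _ in range(4):
        c=np.polyfit(a[:,2],-a[:,1],1); r=-a[:,1]-np.polyval(c,a[:,2]); a=a[abs(r)<max(.002,1.5*np.std(r))]
    print("tilt deg",np.degrees(np.arctan(c[0])).round(2),"n",len(a),"pan depth below tcp at z=.08:",-np.polyval(c,.08).round(4),"z range",a[:,2].min().round(3),a[:,2].max().round(3))
E
python3 -c "
from h import *
tilt(); print(state()['contact_force'])"
```

```text
tilt deg 3.49 n 5597 pan depth below tcp at z=.08: 0.0663 z range 0.035 0.085
[-2.19245773  0.14381304  5.66148426]
```

>>> {"fn": "move_arm", "kwargs": {
  "increments": [
    {"delta_pos":[0,0,0.05],"turn":0},
    {"delta_pos":[0,0,0.1],"turn":0},
    {"delta_pos":[0,0,0.15],"turn":0},
    {"delta_pos":[0,0,0.17],"turn":0},
    {"delta_pos":[0,-0.1,0.17],"turn":0},
    {"delta_pos":[0,-0.4,0.17],"turn":0},
    {"delta_pos":[0,-0.7,0.17],"turn":0},
    {"delta_pos":[0,-1,0.17],"turn":0},
    {"delta_pos":[0,-1,0.17],"turn":0}
  ]
}}

```text
time_s: 10.92
tcp_pos: [0.5487, -0.3531, 0.1785]
orientation: [-1.266, -1.119, 1.119]
contact_force: [1.0, -0.2, -2.5]
finger_gap: 0.0156
```

```bash
python3 -c "
from h import *
tilt(); s=state();print(s['tcp_pos'],s['contact_force'],R.from_rotvec(s['orientation']).as_matrix().round(3))"
```

```text
tilt deg 3.18 n 5629 pan depth below tcp at z=.08: 0.0647 z range 0.035 0.085
[ 0.54766244 -0.35233026  0.17648715] [-0.66271472  0.22433879 -1.66609325] [[ 0.122 -0.001 -0.993]
 [ 0.993  0.001  0.122]
 [ 0.    -1.     0.002]]
```

```bash
python3 -c "
from h import *
import pickle
_,w,_=pickle.load(open('c1.pkl','rb'))
P=world(w);f=w['frame'].astype(int)
m=(f.max(2)-f.min(2)<35)&(abs(P[...,0]-.505)<.025)&(abs(P[...,1]+.348)<.025)&(abs(P[...,2]-.006)<.006)
a=P[m];A=np.c_[a[:,:2],np.ones(len(a))];print(np.degrees(np.linalg.lstsq(A,a[:,2],rcond=None)[0][:2]),len(a),np.median(a[:,2]))
"
```

```text
[-0.13805902 -0.04754676] 2527 0.005668949408955903
```

>>> {"fn": "move_arm", "kwargs": {
  "increments": [
    {"delta_pos":[0,0.4,0],"turn":0},
    {"delta_pos":[0,0.8,0],"turn":0},
    {"delta_pos":[0,0.98,0],"turn":0},
    {"delta_pos":[0,1,0],"turn":0},
    {"delta_pos":[0,1,0],"turn":0}
  ]
}}

```text
time_s: 11.6
tcp_pos: [0.5474, -0.3523, 0.0763]
orientation: [-1.262, -1.118, 1.119]
contact_force: [0.4, -0.2, -1.2]
finger_gap: 0.0159
```

>>> {"fn": "move_arm", "kwargs": {
  "increments": [
    {"delta_pos":[0,0.03,0.03],"turn":0},
    {"delta_pos":[0,0.03,0.06],"turn":0},
    {"delta_pos":[0,0.03,0.1],"turn":0},
    {"delta_pos":[0,0.03,0.14],"turn":0}
  ]
}}

```text
time_s: 12.1
tcp_pos: [0.5341, -0.3511, 0.0741]
orientation: [-1.265, -1.118, 1.119]
contact_force: [2.2, -0.3, 2.8]
finger_gap: 0.0159
```

```bash
python3 -c "
from h import *
tilt(); s=state();print(s['tcp_pos'],s['contact_force'])"
```

```text
tilt deg 4.14 n 5735 pan depth below tcp at z=.08: 0.0642 z range 0.035 0.085
[ 0.5335788  -0.35099729  0.07406488] [2.13866728 1.68078222 3.75161103]
```

>>> {"fn": "move_arm", "kwargs": {
  "increments": [
    {"delta_pos":[0,0.03,0.03],"turn":0},
    {"delta_pos":[0,0.04,0.08],"turn":0},
    {"delta_pos":[0,0.04,0.12],"turn":0}
  ]
}}

```text
time_s: 12.52
tcp_pos: [0.5265, -0.3504, 0.074]
orientation: [-1.274, -1.123, 1.115]
contact_force: [8.0, 5.9, 20.9]
finger_gap: 0.0161
```

```bash
python3 -c "
from h import *
tilt(); s=state();print(s['tcp_pos'],s['contact_force'])"
```

```text
tilt deg 0.92 n 5272 pan depth below tcp at z=.08: 0.0673 z range 0.035 0.081
[ 0.52596951 -0.3503638   0.07398964] [ 5.84447513  5.36841453 18.64492713]
```

>>> {"fn": "move_arm", "kwargs": {
  "increments": [
    {"delta_pos":[0,-0.2,0],"turn":0},
    {"delta_pos":[0,-0.6,0],"turn":0},
    {"delta_pos":[0,-1,0],"turn":0},
    {"delta_pos":[0,-1,0],"turn":0}
  ]
}}

```text
time_s: 13.08
tcp_pos: [0.5261, -0.3512, 0.1768]
orientation: [-1.278, -1.124, 1.116]
contact_force: [0.1, -1.0, -2.2]
finger_gap: 0.0157
```

>>> {"fn": "move_arm", "kwargs": {
  "increments": [
    {"delta_pos":[0.2,-0.2,-0.05],"turn":-0.01},
    {"delta_pos":[0.6,-0.3,-0.1],"turn":-0.025},
    {"delta_pos":[1,-0.3,-0.2],"turn":-0.035},
    {"delta_pos":[1,-0.3,-0.2],"turn":-0.035}
  ]
}}

```text
time_s: 13.58
tcp_pos: [0.5569, -0.2509, 0.2045]
orientation: [-1.223, -1.206, 1.2]
contact_force: [0.7, -0.1, -2.2]
finger_gap: 0.0156
```

>>> {"fn": "move_arm", "kwargs": {
  "increments": [
    {"delta_pos":[0.5,0,-0.15],"turn":0},
    {"delta_pos":[1,0,-0.3],"turn":0},
    {"delta_pos":[1,0,-0.3],"turn":0}
  ]
}}

```text
time_s: 13.95
tcp_pos: [0.5872, -0.1484, 0.2025]
orientation: [-1.218, -1.207, 1.203]
contact_force: [-0.8, -0.3, -1.2]
finger_gap: 0.0156
```

>>> {"fn": "move_arm", "kwargs": {
  "increments": [
    {"delta_pos":[0.5,0,-0.15],"turn":0},
    {"delta_pos":[1,0,-0.3],"turn":0},
    {"delta_pos":[1,0,-0.3],"turn":0}
  ]
}}

```text
time_s: 14.32
tcp_pos: [0.6177, -0.0471, 0.2012]
orientation: [-1.215, -1.208, 1.205]
contact_force: [-0.6, -0.1, -1.6]
finger_gap: 0.0156
```

>>> {"fn": "move_arm", "kwargs": {
  "increments": [
    {"delta_pos":[0.5,0,-0.05],"turn":0},
    {"delta_pos":[1,0,-0.1],"turn":0},
    {"delta_pos":[1,0,-0.1],"turn":0},
    {"delta_pos":[1,0,-0.1],"turn":0}
  ]
}}

```text
time_s: 14.82
tcp_pos: [0.6277, 0.0508, 0.2003]
orientation: [-1.215, -1.206, 1.207]
contact_force: [0.6, -0.3, -1.2]
finger_gap: 0.0156
```

```bash
python3 -c "
from h import *
w=camera('wrist');tilt(w); s=state();print(s['tcp_pos'],s['contact_force'],R.from_rotvec(s['orientation']).as_matrix().round(3))
save(w,'wrist2.png')"
```

```text
tilt deg 1.02 n 5312 pan depth below tcp at z=.08: 0.0674 z range 0.035 0.082
[0.62771857 0.05064718 0.20045763] [-0.14631508  0.28134452 -1.33102418] [[ 0.006  0.002 -1.   ]
 [ 1.    -0.003  0.006]
 [-0.002 -1.    -0.002]]
```

View pics/wrist2.png

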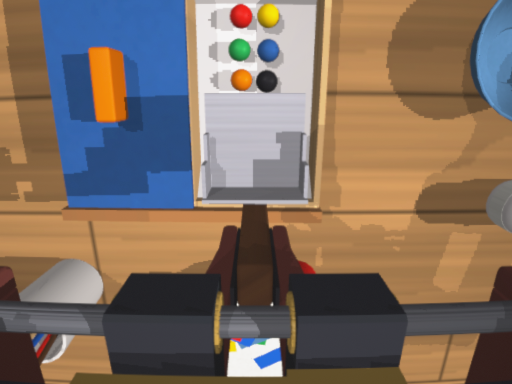

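>>> {"fn": "move_arm", "kwargs": {
  "increments": [
    {"delta_pos":[0,0.3,0],"turn":0},
    {"delta_pos":[0,0.6,0],"turn":0},
    {"delta_pos":[0,0.9,-0.01],"turn":0},
    {"delta_pos":[0,1,-0.01],"turn":0},
    {"delta_pos":[0,1,-0.01],"turn":0}
  ]
}}

```text
time_s: 15.5
tcp_pos: [0.6286, 0.0492, 0.1001]
orientation: [-1.215, -1.203, 1.206]
contact_force: [-0.3, -0.1, -1.9]
finger_gap: 0.0157
```

>>> {"fn": "move_arm", "kwargs": {
  "increments": [
    {"delta_pos":[0,0.1,0],"turn":0},
    {"delta_pos":[0,0.15,0.05],"turn":0},
    {"delta_pos":[0,0.21,0.1],"turn":0},
    {"delta_pos":[0,0.21,0.1],"turn":0}
  ]
}}

```text
time_s: 16.0
tcp_pos: [0.6189, 0.0493, 0.0797]
orientation: [-1.216, -1.205, 1.205]
contact_force: [-0.2, -0.3, 1.9]
finger_gap: 0.0161
```

```bash
python3 -c "
from h import *
w=camera('wrist');tilt(w); s=state();print(s['tcp_pos'],s['contact_force'],R.from_rotvec(s['orientation']).as_matrix().round(3))"
```

```text
tilt deg 0.86 n 5281 pan depth below tcp at z=.08: 0.0672 z range 0.035 0.085
[0.61895248 0.04926471 0.07976131] [ 0.20651207 -0.27303751  2.69262339] [[ 0.007  0.002 -1.   ]
 [ 1.    -0.003  0.007]
 [-0.003 -1.    -0.002]]
```

>>> {"fn": "move_arm", "kwargs": {
  "increments": [
    {"delta_pos":[0.01,0.01,0.1],"turn":0},
    {"delta_pos":[0.02,0.01,0.22],"turn":0},
    {"delta_pos":[0.02,0.01,0.34],"turn":0},
    {"delta_pos":[0.02,0.01,0.46],"turn":0},
    {"delta_pos":[0.02,0.01,0.58],"turn":0},
    {"delta_pos":[0.02,0.01,0.68],"turn":0},
    {"delta_pos":[0.02,0.01,0.74],"turn":0},
    {"delta_pos":[0.02,0.01,0.74],"turn":0}
  ]
}}

```text
time_s: 17.05
tcp_pos: [0.5455, 0.052, 0.0797]
orientation: [-1.218, -1.207, 1.203]
contact_force: [2.2, 0.5, 8.4]
finger_gap: 0.0161
```

```bash
python3 -c "
from h import *
w=camera('wrist');tilt(w); s=state();print(s['tcp_pos'],s['contact_force'])
save(w,'wrist3.png')"
```

```text
tilt deg 0.63 n 2955 pan depth below tcp at z=.08: 0.0672 z range 0.035 0.085
[0.54556003 0.05198867 0.07970287] [ 2.11784855 -0.04595474  8.36196274]
```

View pics/wrist3.png

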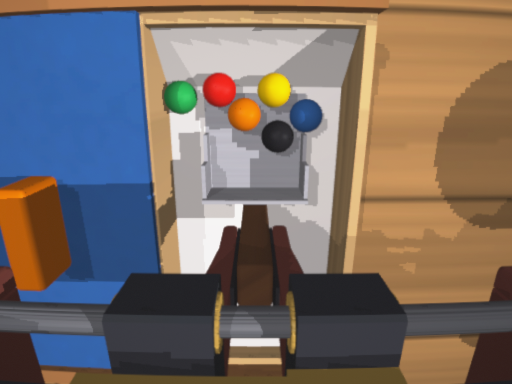

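>>> {"fn": "move_arm", "kwargs": {
  "increments": [
    {"delta_pos":[0,0.01,0.03],"turn":0},
    {"delta_pos":[0,0.02,0.05],"turn":0},
    {"delta_pos":[0,0.05,0.04],"turn":0},
    {"delta_pos":[0,0.06,0],"turn":0},
    {"delta_pos":[0,0.06,-0.05],"turn":0},
    {"delta_pos":[0,0.06,-0.1],"turn":0},
    {"delta_pos":[0,0.06,-0.15],"turn":0}
  ]
}}

```text
time_s: 17.98
tcp_pos: [0.5581, 0.0521, 0.0744]
orientation: [-1.215, -1.204, 1.205]
contact_force: [-4.3, -0.7, 6.9]
finger_gap: 0.0159
```

```bash
python3 -c "
from h import *
w=camera('wrist');tilt(w); s=state();print(s['tcp_pos'],s['contact_force'])
save(w,'wrist4.png')"
```

```text
tilt deg 8.25 n 4166 pan depth below tcp at z=.08: 0.0549 z range 0.035 0.085
[0.55859594 0.05210164 0.07421268] [-1.88798677  0.56679324 11.36509549]
```

View pics/wrist4.png

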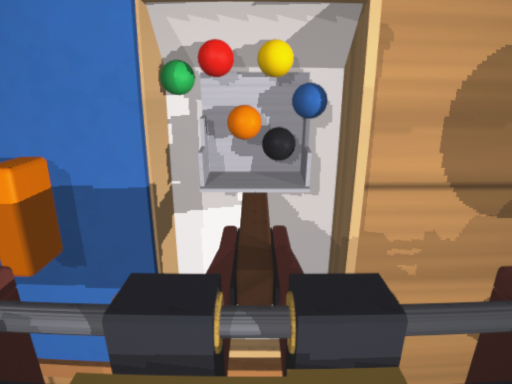

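```bash
cat >> h.py <<'E'
def beads(w=None):
    w=w or camera("wrist"); s=state(); P=world(w); M=R.from_rotvec(s["orientation"]).as_matrix()
    hsv=cv2.cvtColor(w["frame"],cv2.COLOR_RGB2HSV); o=np.linalg.inv(w["camera_from_world"])[:3,3]
    H,S,V=hsv[...,0].astype(int),hsv[...,1],hsv[...,2]
    H0={"red":((H<5)|(H>175))&(S>150),"yellow":(abs(H-26)<5)&(S>150),"green":(abs(H-70)<12)&(S>120),"blue":(abs(H-109)<8)&(S>120),"orange":(abs(H-13)<5)&(S>170),"black":(V<50)}
    box=(abs(P[...,1]-s["tcp_pos"][1])<.075)&(P[...,2]<s["tcp_pos"][2]+.0)&(abs(P[...,0]-(s["tcp_pos"][0]-.07))<.075)
    for n,m in H0.items():
        k,l,st,_=cv2.connectedComponentsWithStats((m&box).astype(np.uint8))
        if k<2: print(n,"-");continue
        i=1+np.argmax(st[1:,4]); p=np.median(P[l==i],0); d=(p-o)/np.linalg.norm(p-o); c=p+d*.008
        print(n,st[i,4],"world",c.round(3),"tool",((c-s["tcp_pos"])@M).round(3))
E
python3 -c "
from h import *
w=camera('wrist');tilt(w);beads(w)"
```

```text
tilt deg 8.4 n 4299 pan depth below tcp at z=.08: 0.0548 z range 0.035 0.085
red 1013 world [0.455 0.029 0.029] tool [-0.024  0.045  0.103]
yellow 1036 world [0.456 0.065 0.029] tool [0.012 0.045 0.103]
green 875 world [0.466 0.003 0.021] tool [-0.049  0.053  0.092]
blue 6654 world [ 0.487 -0.018  0.054] tool [-0.071  0.02   0.072]
orange 797 world [0.501 0.046 0.027] tool [-0.007  0.047  0.058]
black 653 world [0.515 0.067 0.025] tool [0.015 0.049 0.044]
```

>>> {"fn": "move_arm", "kwargs": {
  "increments": [
    {"delta_pos":[0,0,0],"turn":0},
    {"delta_pos":[0,0,0],"turn":0},
    {"delta_pos":[0,0,0],"turn":0}
  ]
}}

```text
time_s: 18.45
tcp_pos: [0.5577, 0.0522, 0.0743]
orientation: [-1.215, -1.204, 1.206]
contact_force: [-1.1, -0.0, 6.0]
finger_gap: 0.0157
```

```bash
sed -i 's/tcp_pos"\]\[1\])<.075/tcp_pos"][1])<.056/' h.py
python3 -c "
from h import *
w=camera('wrist');tilt(w);beads(w);print(state()['tcp_pos'],state()['contact_force'])"
```

```text
tilt deg 8.43 n 4981 pan depth below tcp at z=.08: 0.0549 z range 0.035 0.085
red 1018 world [0.455 0.029 0.03 ] tool [-0.024  0.045  0.103]
yellow 1031 world [0.455 0.065 0.03 ] tool [0.012 0.044 0.103]
green 850 world [0.466 0.004 0.021] tool [-0.049  0.053  0.091]
blue 898 world [0.48  0.086 0.03 ] tool [0.034 0.044 0.078]
orange 733 world [0.52  0.046 0.024] tool [-0.006  0.05   0.038]
black 646 world [0.52  0.067 0.024] tool [0.015 0.05  0.038]
[0.55769418 0.0522153  0.07428705] [-1.24774442  0.33045185  6.2395471 ]
```

>>> {"fn": "move_arm", "kwargs": {
  "increments": [
    {"delta_pos":[0,-0.06,-0.02],"turn":0},
    {"delta_pos":[0.0,-0.08,-0.03],"turn":0},
    {"delta_pos":[0.18,-0.08,-0.03],"turn":0},
    {"delta_pos":[0.18,-0.08,-0.03],"turn":0},
    {"delta_pos":[0.18,-0.08,-0.03],"turn":0},
    {"delta_pos":[0.18,-0.08,-0.03],"turn":0}
  ]
}}

```text
time_s: 19.25
tcp_pos: [0.5608, 0.0702, 0.0822]
orientation: [-1.215, -1.204, 1.206]
contact_force: [1.3, 0.2, -1.5]
finger_gap: 0.0159
```

```bash
python3 -c "
from h import *
w=camera('wrist');tilt(w);beads(w);print(state()['tcp_pos'],state()['contact_force']);save(w,'wrist5.png')"
```

```text
tilt deg 8.25 n 4376 pan depth below tcp at z=.08: 0.055 z range 0.037 0.085
red 948 world [0.455 0.035 0.03 ] tool [-0.035  0.052  0.106]
yellow 969 world [0.455 0.072 0.03 ] tool [0.001 0.052 0.106]
green -
blue 840 world [0.503 0.092 0.035] tool [0.021 0.047 0.058]
orange 775 world [0.523 0.061 0.032] tool [-0.009  0.05   0.038]
black 694 world [0.523 0.083 0.032] tool [0.012 0.05  0.038]
[0.56076562 0.07014777 0.08217788] [ 1.43250838 -0.34830171 -1.84272252]
```

View pics/wrist5.png

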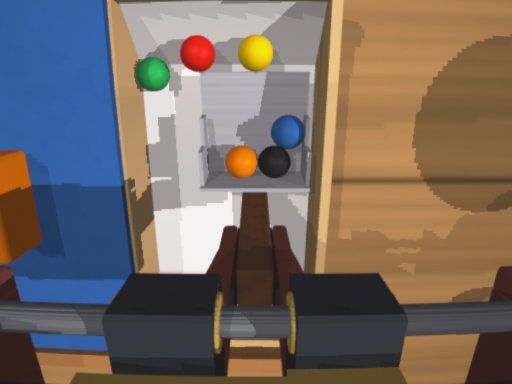

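>>> {"fn": "move_arm", "kwargs": {
  "increments": [
    {"delta_pos":[0,-0.02,-0.02],"turn":0},
    {"delta_pos":[0,-0.05,-0.05],"turn":0},
    {"delta_pos":[0,-0.1,-0.08],"turn":0},
    {"delta_pos":[0,-0.2,-0.1],"turn":0},
    {"delta_pos":[0,-0.4,-0.1],"turn":0},
    {"delta_pos":[0,-0.6,-0.1],"turn":0},
    {"delta_pos":[0,-0.8,-0.1],"turn":0},
    {"delta_pos":[0,-0.95,-0.1],"turn":0},
    {"delta_pos":[0,-1,-0.1],"turn":0}
  ]
}}

```text
time_s: 20.42
tcp_pos: [0.5713, 0.0703, 0.1835]
orientation: [-1.216, -1.206, 1.205]
contact_force: [0.3, 0.3, -2.6]
finger_gap: 0.0159
```

>>> {"fn": "move_arm", "kwargs": {
  "increments": [
    {"delta_pos":[0.05,0,-0.01],"turn":0},
    {"delta_pos":[0.15,0,-0.04],"turn":0},
    {"delta_pos":[0.3,0,-0.08],"turn":0},
    {"delta_pos":[0.5,0,-0.12],"turn":0},
    {"delta_pos":[0.7,0,-0.15],"turn":0},
    {"delta_pos":[0.85,0,-0.18],"turn":0},
    {"delta_pos":[0.95,0,-0.2],"turn":0},
    {"delta_pos":[1,0,-0.2],"turn":0}
  ]
}}

```text
time_s: 21.42
tcp_pos: [0.5921, 0.1708, 0.1833]
orientation: [-1.216, -1.206, 1.205]
contact_force: [-0.3, -0.4, -1.5]
finger_gap: 0.0156
```

```bash
python3 -c "
from h import *
import pickle
w=camera('wrist');tilt(w);beads(w);s=state();print(s['tcp_pos'],s['contact_force'],R.from_rotvec(s['orientation']).as_matrix().round(3))
cs=pickle.load(open('c0.pkl','rb'))
for n in cs:
  P=world(cs[n]);m=(P[...,2]>.02)&(P[...,2]<.09)&(P[...,0]>.58)&(P[...,0]<.78)&(P[...,1]>.28)&(P[...,1]<.48)
  q=P[m];print('jar',n,q.min(0),q.max(0),np.median(q,0))
"
```

```text
tilt deg 8.18 n 4398 pan depth below tcp at z=.08: 0.0549 z range 0.036 0.085
red -
yellow -
green -
blue 854 world [0.535 0.193 0.136] tool [0.021 0.047 0.057]
orange 779 world [0.554 0.161 0.133] tool [-0.011  0.05   0.038]
black 740 world [0.554 0.182 0.133] tool [0.011 0.05  0.038]
[0.5919403  0.1710748  0.18324986] [-0.75288918  0.80851742 -2.05995995] [[ 0.006  0.003 -1.   ]
 [ 1.    -0.002  0.006]
 [-0.002 -1.    -0.003]]
jar top [0.64231364 0.33329981 0.02024062] [0.70145953 0.39351752 0.07592723] [0.66955637 0.3581914  0.0685718 ]
jar scene [0.64943116 0.33435487 0.02053325] [0.7067283  0.39192252 0.07145947] [0.6905142  0.36109553 0.05972102]
```

>>> {"fn": "move_arm", "kwargs": {
  "increments": [
    {"delta_pos":[0.05,0,-0.01],"turn":0},
    {"delta_pos":[0.15,0,-0.04],"turn":0},
    {"delta_pos":[0.3,0,-0.08],"turn":0},
    {"delta_pos":[0.5,0,-0.1],"turn":0},
    {"delta_pos":[0.7,0,-0.13],"turn":0},
    {"delta_pos":[0.85,0,-0.15],"turn":0},
    {"delta_pos":[0.95,0,-0.15],"turn":0},
    {"delta_pos":[1,0,-0.15],"turn":0}
  ]
}}

```text
time_s: 22.48
tcp_pos: [0.6074, 0.2716, 0.183]
orientation: [-1.216, -1.206, 1.206]
contact_force: [0.2, 0.0, -2.0]
finger_gap: 0.0163
```

>>> {"fn": "move_arm", "kwargs": {
  "increments": [
    {"delta_pos":[0.05,0,-0.01],"turn":0},
    {"delta_pos":[0.15,0.05,-0.03],"turn":0},
    {"delta_pos":[0.3,0.15,-0.05],"turn":0},
    {"delta_pos":[0.45,0.3,-0.07],"turn":0},
    {"delta_pos":[0.53,0.45,-0.08],"turn":0},
    {"delta_pos":[0.56,0.55,-0.08],"turn":0},
    {"delta_pos":[0.57,0.59,-0.08],"turn":0},
    {"delta_pos":[0.57,0.59,-0.08],"turn":0}
  ]
}}

```text
time_s: 23.48
tcp_pos: [0.6157, 0.3281, 0.1236]
orientation: [-1.216, -1.205, 1.206]
contact_force: [0.4, 0.8, -1.5]
finger_gap: 0.0161
```

```bash
python3 -c "
from h import *
w=camera('wrist');tilt(w);beads(w);s=state();print(s['tcp_pos'],s['contact_force'])
P=world(w);f=cv2.cvtColor(w['frame'],cv2.COLOR_RGB2HSV)
m=(abs(P[...,2]-.049)<.005)&(f[...,0]>95)&(f[...,0]<115)&(f[...,1]>80)
print('rim',cv2.minEnclosingCircle((P[m][:,:2]*1000).astype(np.float32)),m.sum());save(w,'wrist6.png')
"
```

```text
tilt deg 8.22 n 4295 pan depth below tcp at z=.08: 0.0555 z range 0.038 0.085
red -
yellow -
green -
blue 5849 world [0.491 0.301 0.001] tool [-0.028  0.123  0.125]
orange 740 world [0.578 0.315 0.074] tool [-0.014  0.05   0.038]
black 657 world [0.578 0.336 0.073] tool [0.008 0.051 0.038]
[0.61601586 0.32815841 0.12407105] [ 0.67384683 -0.72842991 -2.11652009]
rim ((503.18536376953125, 327.50823974609375), 69.29413604736328) 2619
```

View pics/wrist6.png

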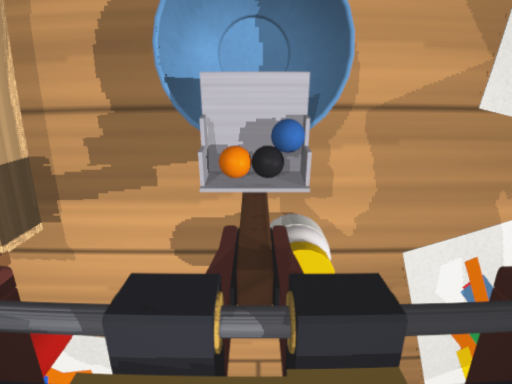

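>>> {"fn": "move_arm", "kwargs": {
  "increments": [
    {"delta_pos":[0,0,0.48],"turn":0},
    {"delta_pos":[0,0,-0.12],"turn":0},
    {"delta_pos":[0,0,-0.24],"turn":0},
    {"delta_pos":[0,0,-0.24],"turn":0}
  ]
}}

```text
time_s: 24.02
tcp_pos: [0.6419, 0.328, 0.1253]
orientation: [-1.218, -1.207, 1.203]
contact_force: [-0.2, 0.5, -1.9]
finger_gap: 0.016
```

```bash
python3 -c "
from h import *
w=camera('wrist');tilt(w);beads(w);s=state();print(s['tcp_pos'],s['contact_force']);save(w,'wrist7.png')
"
```

```text
tilt deg 8.56 n 6096 pan depth below tcp at z=.08: 0.0545 z range 0.035 0.085
red -
yellow 46 world [0.648 0.364 0.057] tool [ 0.037  0.068 -0.007]
green -
blue 5109 world [0.522 0.299 0.004] tool [-0.029  0.12   0.119]
orange 297 world [0.497 0.306 0.017] tool [-0.023  0.107  0.144]
black 568 world [0.505 0.326 0.016] tool [-0.003  0.108  0.136]
[0.64076936 0.32804149 0.12506251] [-1.28379939  0.48140745 -1.77017706]
```

View pics/wrist7.png

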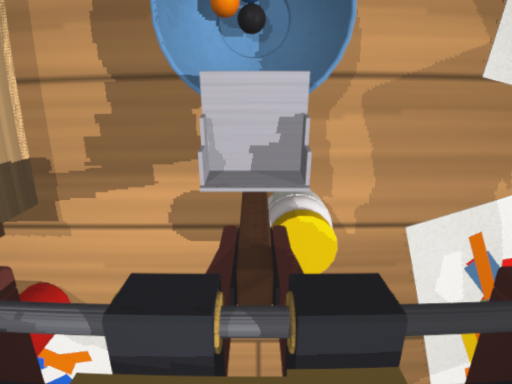

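>>> {"fn": "move_arm", "kwargs": {
  "increments": [
    {"delta_pos":[0,-0.3,0],"turn":0},
    {"delta_pos":[0,-0.75,0],"turn":0},
    {"delta_pos":[-0.2,-0.75,0.05],"turn":0},
    {"delta_pos":[-0.6,-0.75,0.1],"turn":0},
    {"delta_pos":[-1,-0.75,0.15],"turn":0},
    {"delta_pos":[-1,-0.75,0.15],"turn":0}
  ]
}}

```text
time_s: 24.82
tcp_pos: [0.6228, 0.2249, 0.1993]
orientation: [-1.217, -1.202, 1.204]
contact_force: [0.3, 0.1, -2.4]
finger_gap: 0.016
```

>>> {"fn": "move_arm", "kwargs": {
  "increments": [
    {"delta_pos":[-0.5,0,0.07],"turn":0},
    {"delta_pos":[-1,0,0.14],"turn":0},
    {"delta_pos":[-1,0,0.14],"turn":0}
  ]
}}

```text
time_s: 25.2
tcp_pos: [0.6065, 0.1225, 0.199]
orientation: [-1.218, -1.198, 1.203]
contact_force: [0.3, 0.3, -1.9]
finger_gap: 0.0158
```

>>> {"fn": "move_arm", "kwargs": {
  "increments": [
    {"delta_pos":[-0.5,0,0.07],"turn":0},
    {"delta_pos":[-1,0,0.14],"turn":0},
    {"delta_pos":[-1,0,0.14],"turn":0}
  ]
}}

```text
time_s: 25.58
tcp_pos: [0.5907, 0.021, 0.1991]
orientation: [-1.219, -1.195, 1.202]
contact_force: [0.9, 0.2, -2.0]
finger_gap: 0.0158
```

>>> {"fn": "move_arm", "kwargs": {
  "increments": [
    {"delta_pos":[-0.5,0,0.07],"turn":0},
    {"delta_pos":[-1,0,0.14],"turn":0},
    {"delta_pos":[-1,0,0.14],"turn":0}
  ]
}}

```text
time_s: 25.95
tcp_pos: [0.5753, -0.08, 0.1993]
orientation: [-1.22, -1.193, 1.2]
contact_force: [0.3, 0.7, -1.1]
finger_gap: 0.0162
```

>>> {"fn": "move_arm", "kwargs": {
  "increments": [
    {"delta_pos":[-0.5,0,0.07],"turn":0},
    {"delta_pos":[-1,0,0.14],"turn":0},
    {"delta_pos":[-1,0,0.14],"turn":0}
  ]
}}

```text
time_s: 26.32
tcp_pos: [0.5602, -0.1806, 0.1996]
orientation: [-1.222, -1.192, 1.198]
contact_force: [-0.1, 0.8, -1.3]
finger_gap: 0.0156
```

>>> {"fn": "move_arm", "kwargs": {
  "increments": [
    {"delta_pos":[-0.5,0,0.05],"turn":0},
    {"delta_pos":[-1,0,0.1],"turn":0},
    {"delta_pos":[-1,0,0.1],"turn":0},
    {"delta_pos":[-1,0,0.1],"turn":0}
  ]
}}

```text
time_s: 26.82
tcp_pos: [0.5488, -0.278, 0.1997]
orientation: [-1.22, -1.193, 1.197]
contact_force: [0.4, -0.3, -1.2]
finger_gap: 0.0161
```

```bash
python3 -c "
from h import *
w=camera('wrist');tilt(w);s=state();print(s['tcp_pos'],s['contact_force'],R.from_rotvec(s['orientation']).as_matrix().round(3))
"
```

```text
tilt deg 8.58 n 6108 pan depth below tcp at z=.08: 0.0548 z range 0.035 0.085
[ 0.54866081 -0.27784396  0.19977147] [-0.05419484  0.81776277 -2.86792922] [[ 0.019 -0.001 -1.   ]
 [ 1.    -0.003  0.019]
 [-0.003 -1.     0.001]]
```

>>> {"fn": "move_arm", "kwargs": {
  "increments": [
    {"delta_pos":[-0.4,0,-0.08],"turn":0},
    {"delta_pos":[-0.74,0.2,-0.15],"turn":0},
    {"delta_pos":[-0.74,0.6,-0.15],"turn":0},
    {"delta_pos":[-0.74,1,-0.15],"turn":0},
    {"delta_pos":[-0.74,1,-0.15],"turn":0}
  ]
}}

```text
time_s: 27.5
tcp_pos: [0.5604, -0.3485, 0.0967]
orientation: [-1.211, -1.193, 1.198]
contact_force: [-0.4, -0.8, -1.9]
finger_gap: 0.0161
```

>>> {"fn": "move_arm", "kwargs": {
  "increments": [
    {"delta_pos":[0,0.2,0],"turn":0},
    {"delta_pos":[0,0.3,0],"turn":0},
    {"delta_pos":[0,0.32,0.0],"turn":0},
    {"delta_pos":[0,0.34,0.05],"turn":0},
    {"delta_pos":[0,0.34,0.1],"turn":0},
    {"delta_pos":[0,0.34,0.15],"turn":0}
  ]
}}

```text
time_s: 28.25
tcp_pos: [0.5501, -0.3509, 0.0669]
orientation: [-1.223, -1.197, 1.198]
contact_force: [5.9, -1.1, 14.2]
finger_gap: 0.0159
```

```bash
python3 -c "
from h import *
w=camera('wrist');tilt(w);s=state();print(s['tcp_pos'],s['contact_force'])
"
```

```text
tilt deg 9.46 n 6204 pan depth below tcp at z=.08: 0.0527 z range 0.035 0.085
[ 0.54937498 -0.3508782   0.06692134] [ 3.80703954 -0.25538894 11.45450132]
```

>>> {"fn": "move_arm", "kwargs": {
  "increments": [
    {"delta_pos":[0,0.02,0.03],"turn":0},
    {"delta_pos":[0,0.03,0.06],"turn":0},
    {"delta_pos":[0,0.03,0.1],"turn":0},
    {"delta_pos":[0,0.02,0.12],"turn":0}
  ]
}}

```text
time_s: 28.8
tcp_pos: [0.5401, -0.3522, 0.0672]
orientation: [-1.229, -1.199, 1.198]
contact_force: [2.6, -1.8, 4.3]
finger_gap: 0.016
```

```bash
python3 -c "
from h import *
w=camera('wrist');tilt(w);s=state();print(s['tcp_pos'],s['contact_force'])
"
```

```text
tilt deg 9.51 n 6147 pan depth below tcp at z=.08: 0.0526 z range 0.035 0.085
[ 0.53964851 -0.35215009  0.06711824] [ 3.23821462 -0.39708721  7.47610346]
```

>>> {"fn": "move_arm", "kwargs": {
  "increments": [
    {"delta_pos":[0,-0.06,0],"turn":0},
    {"delta_pos":[0,-0.06,-0.06],"turn":0},
    {"delta_pos":[0,-0.06,-0.13],"turn":0},
    {"delta_pos":[0,-0.02,-0.13],"turn":0},
    {"delta_pos":[0,0,-0.13],"turn":0},
    {"delta_pos":[0,0,-0.13],"turn":0}
  ]
}}

```text
time_s: 29.6
tcp_pos: [0.5525, -0.3522, 0.0672]
orientation: [-1.228, -1.199, 1.198]
contact_force: [0.3, 1.6, 2.4]
finger_gap: 0.0156
```

>>> {"fn": "move_arm", "kwargs": {
  "increments": [
    {"delta_pos":[0,0,0],"turn":0},
    {"delta_pos":[0,0,0],"turn":0},
    {"delta_pos":[0,0,0],"turn":0},
    {"delta_pos":[0,0,0],"turn":0},
    {"delta_pos":[0,0,0],"turn":0},
    {"delta_pos":[0,0,0],"turn":0}
  ],
  "hand": 0
}}

```text
time_s: 30.35
tcp_pos: [0.5525, -0.3522, 0.0672]
orientation: [-1.228, -1.199, 1.198]
contact_force: [1.1, -0.2, -0.2]
finger_gap: 0.0725
```

```bash
python3 -c "
from h import *
w=camera('wrist');tilt(w);s=state();print(s['tcp_pos'],s['contact_force'],s['finger_gap'])
"
```

```text
tilt deg 0.74 n 5942 pan depth below tcp at z=.08: 0.0607 z range 0.035 0.085
[ 0.55256062 -0.35215751  0.06721691] [-0.0978925  -0.3956145  -0.05181542] 0.07601058874645718
```

Scoop dropped flat. Retreat upwards and toward the base, then verify.

>>> {"fn": "move_arm", "kwargs": {
  "increments": [
    {"delta_pos":[0,-0.3,0],"turn":0},
    {"delta_pos":[0,-0.7,0],"turn":0},
    {"delta_pos":[0,-1,0],"turn":0},
    {"delta_pos":[0,-1,0],"turn":0}
  ]
}}

```text
time_s: 30.9
tcp_pos: [0.5534, -0.3527, 0.17]
orientation: [-1.234, -1.2, 1.198]
contact_force: [0.5, 0.6, 0.5]
finger_gap: 0.0878
```

>>> {"fn": "move_arm", "kwargs": {
  "increments": [
    {"delta_pos":[-0.4,-0.4,0.3],"turn":0},
    {"delta_pos":[-0.9,-0.7,0.7],"turn":0},
    {"delta_pos":[-0.9,-0.7,0.9],"turn":0},
    {"delta_pos":[-0.9,-0.7,0.9],"turn":0},
    {"delta_pos":[-0.9,-0.7,0.9],"turn":0}
  ]
}}

```text
time_s: 31.52
tcp_pos: [0.4612, -0.4395, 0.2384]
orientation: [-1.232, -1.201, 1.197]
contact_force: [-0.6, 0.1, 0.2]
finger_gap: 0.0876
```

```bash
python3 -c "
from h import *
c=camera('top');s=state();print(s['time_s'],s['tcp_pos']);sc=camera('scene')
save({'frame':np.vstack([cv2.resize(c['frame'][60:330,100:450],(780,602))[:330*2]])[:600]},'top2.png')
save({'frame':cv2.resize(sc['frame'][90:320,100:420],(780,560))},'scene2.png')
P=world(c);hs=cv2.cvtColor(c['frame'],cv2.COLOR_RGB2HSV)
def r(m,n): q=P[m];print(n,m.sum(),cv2.minAreaRect((q[:,:2]*1000).astype(np.float32)),np.median(q[:,2]))
X,Y,Z=P[...,0],P[...,1],P[...,2]
r((Z>.085)&(abs(X-.54)<.08)&(abs(Y+.07)<.08),'cover grip')
a=(abs(X-.51)<.1)&(abs(Y+.35)<.09)
r(a&(Z>.1)&(Z<.12),'handle top'); r(a&(Z>.0025)&(Z<.0065),'mat')
b=(hs[...,0]>95)&(hs[...,0]<115)&(hs[...,1]>80)&(Z>.005)&(abs(Y-.33)<.1)&(abs(X-.5)<.1); r(b,'bowl')
"
```

```text
31.575 [ 0.46154356 -0.43935663  0.23850605]
cover grip 173 ((537.78271484375, -70.3927001953125), (15.388345718383789, 59.22623825073242), 88.62478637695312) 0.09355522056937349
handle top 79 ((535.89794921875, -349.92681884765625), (16.767011642456055, 22.302854537963867), 87.46297454833984) 0.11258850890137473
mat 1591 ((509.9754333496094, -350.0206604003906), (199.06024169921875, 179.49002075195312), 0.062392544001340866) 0.004300081799036182
bowl 1936 ((503.92767333984375, 328.3851318359375), (135.34628295898438, 131.0782928466797), 88.28532409667969) 0.02415250456121376
```

View pics/top2.png

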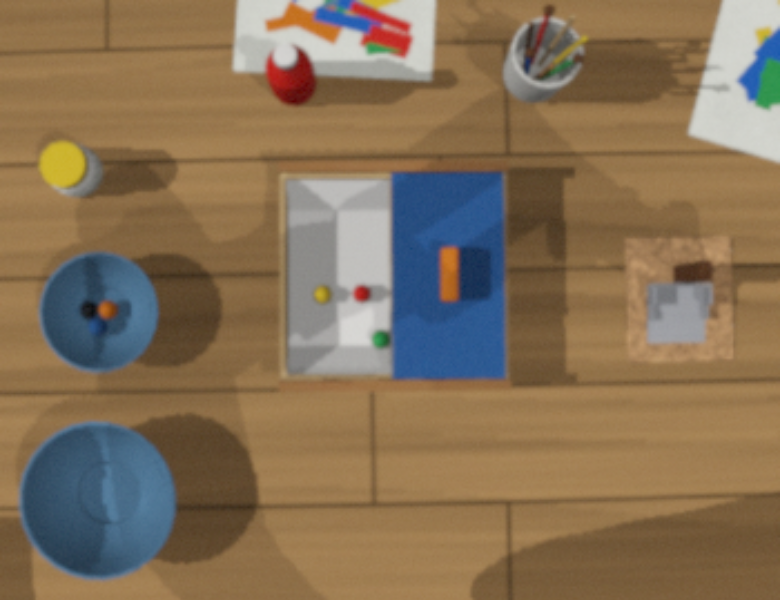

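View pics/scene2.png

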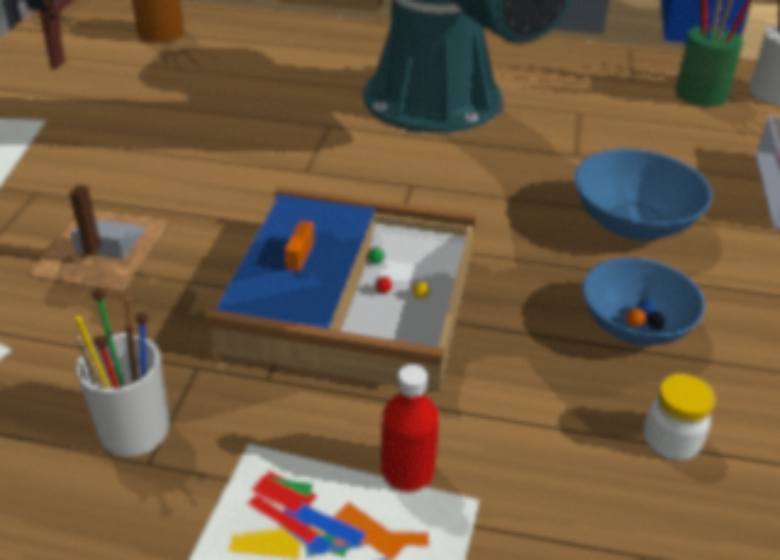

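```bash
python3 -c "
from h import *
import pickle
def m(c,n):
  P=world(c);X,Y,Z=P[...,0],P[...,1],P[...,2];f=cv2.cvtColor(c['frame'],cv2.COLOR_RGB2HSV)
  g=(Z>.088)&(Z<.1)&(abs(X-.54)<.04)&(abs(Y+.01)<.1)&(f[...,0]<20)&(f[...,1]>150)
  cv=(f[...,0]>100)&(f[...,0]<125)&(f[...,1]>120)&(abs(Z-.062)<.006)&(abs(X-.54)<.1)&(abs(Y)<.17)
  bx=(Z>.045)&(Z<.075)&(abs(X-.54)<.08)&(abs(Y)<.17)
  p=lambda q:np.percentile(q[:,1],[1,50,99]).round(4)
  print(n,'bar',p(P[g]) if g.sum() else 0,'cover',p(P[cv]) if cv.sum() else 0,'box',p(P[bx]))
a=pickle.load(open('c0.pkl','rb'));b=pickle.load(open('c1.pkl','rb'))
m(a['top'],'t0');m(b[0],'t1');m(camera('top'),'t2');m(a['scene'],'s0');m(b[2],'s1');m(camera('scene'),'s2')
"
```

```text
t0 bar [0.0347 0.0424 0.0501] cover [-0.0178  0.0422  0.1037] box [-0.1375 -0.0163  0.1161]
t1 bar [-0.0782 -0.0702 -0.0625] cover [-0.1329 -0.072  -0.0122] box [-0.1388 -0.069   0.117 ]
t2 bar [-0.0782 -0.0702 -0.0627] cover [-0.1331 -0.0719 -0.0122] box [-0.1386 -0.069   0.117 ]
s0 bar [0.0354 0.043  0.0507] cover [-0.019   0.0486  0.1047] box [-0.1393 -0.0146  0.1166]
s1 bar [-0.0793 -0.0703 -0.0636] cover [-0.1337 -0.0647 -0.0105] box [-0.136  -0.0606  0.1176]
s2 bar [-0.0803 -0.0706 -0.0638] cover [-0.1339 -0.0652 -0.0106] box [-0.1369 -0.0604  0.1177]
```

>>> {"fn": "move_arm", "kwargs": {
  "increments": [
    {"delta_pos":[0.5,0,-0.1],"turn":0},
    {"delta_pos":[0.92,0,-0.19],"turn":0},
    {"delta_pos":[0.92,0,-0.19],"turn":0}
  ]
}}

```text
time_s: 32.1
tcp_pos: [0.483, -0.3444, 0.2381]
orientation: [-1.228, -1.205, 1.201]
contact_force: [0.9, 0.0, -0.3]
finger_gap: 0.0879
```

>>> {"fn": "move_arm", "kwargs": {
  "increments": [
    {"delta_pos":[0.5,0,-0.1],"turn":0},
    {"delta_pos":[0.92,0,-0.19],"turn":0},
    {"delta_pos":[0.92,0,-0.19],"turn":0}
  ]
}}

```text
time_s: 32.48
tcp_pos: [0.5038, -0.2507, 0.2376]
orientation: [-1.227, -1.208, 1.203]
contact_force: [0.3, -0.5, -0.2]
finger_gap: 0.0878
```

>>> {"fn": "move_arm", "kwargs": {
  "increments": [
    {"delta_pos":[0.5,0,-0.1],"turn":0},
    {"delta_pos":[0.92,0,-0.19],"turn":0},
    {"delta_pos":[0.92,0,-0.19],"turn":0}
  ]
}}

```text
time_s: 32.85
tcp_pos: [0.5242, -0.1579, 0.2371]
orientation: [-1.225, -1.21, 1.205]
contact_force: [-0.5, -0.1, -0.6]
finger_gap: 0.0879
```

>>> {"fn": "move_arm", "kwargs": {
  "increments": [
    {"delta_pos":[0.5,0,-0.1],"turn":0},
    {"delta_pos":[0.85,0,-0.15],"turn":0},
    {"delta_pos":[0.85,0.4,-0.15],"turn":0},
    {"delta_pos":[0.85,0.6,-0.15],"turn":0},
    {"delta_pos":[0.85,0.6,-0.15],"turn":0}
  ]
}}

```text
time_s: 33.48
tcp_pos: [0.5396, -0.075, 0.1752]
orientation: [-1.224, -1.207, 1.206]
contact_force: [0.2, -0.4, -0.1]
finger_gap: 0.0875
```

```bash
python3 -c "
from h import *
s=state();print(s['tcp_pos'],R.from_rotvec(s['orientation']).as_matrix().round(3))
"
```

```text
[ 0.53963062 -0.07500838  0.17518436] [[ 0.006  0.008 -1.   ]
 [ 1.    -0.008  0.006]
 [-0.008 -1.    -0.008]]
```

Descend around the bar, then push −y slowly.

>>> {"fn": "move_arm", "kwargs": {
  "increments": [
    {"delta_pos":[0,0.5,0],"turn":0},
    {"delta_pos":[0,0.95,0],"turn":0},
    {"delta_pos":[0,1,0],"turn":0},
    {"delta_pos":[-0.15,1,0],"turn":0},
    {"delta_pos":[-0.28,1,0],"turn":0},
    {"delta_pos":[-0.28,1,0],"turn":0}
  ]
}}

```text
time_s: 34.22
tcp_pos: [0.5417, -0.1057, 0.0771]
orientation: [-1.228, -1.207, 1.204]
contact_force: [-0.4, 0.3, 0.8]
finger_gap: 0.0879
```

>>> {"fn": "move_arm", "kwargs": {
  "increments": [
    {"delta_pos":[-0.02,0,0],"turn":0},
    {"delta_pos":[-0.04,0,0],"turn":0},
    {"delta_pos":[-0.06,0,0],"turn":0},
    {"delta_pos":[-0.08,0,0],"turn":0},
    {"delta_pos":[-0.08,0,0],"turn":0}
  ]
}}

```text
time_s: 34.85
tcp_pos: [0.542, -0.109, 0.0776]
orientation: [-1.224, -1.21, 1.197]
contact_force: [3.1, 17.3, 6.4]
finger_gap: 0.0877
```

>>> {"fn": "move_arm", "kwargs": {
  "increments": [
    {"delta_pos":[0.15,0,0],"turn":0},
    {"delta_pos":[0.35,0,0],"turn":0},
    {"delta_pos":[0.35,-0.4,0],"turn":0},
    {"delta_pos":[0.35,-1,0],"turn":0},
    {"delta_pos":[0.35,-1,0],"turn":0}
  ]
}}

```text
time_s: 35.48
tcp_pos: [0.5444, -0.0739, 0.182]
orientation: [-1.232, -1.216, 1.195]
contact_force: [0.3, -0.3, -1.3]
finger_gap: 0.0878
```

>>> {"fn": "move_arm", "kwargs": {
  "increments": [
    {"delta_pos":[-0.5,-0.3,0.2],"turn":0},
    {"delta_pos":[-1,-0.6,0.4],"turn":0},
    {"delta_pos":[-1,-0.6,0.4],"turn":0},
    {"delta_pos":[-1,-0.6,0.4],"turn":0}
  ]
}}

```text
time_s: 35.98
tcp_pos: [0.5017, -0.1723, 0.2404]
orientation: [-1.231, -1.215, 1.195]
contact_force: [0.3, 0.4, -0.2]
finger_gap: 0.0877
```

```bash
python3 -c "
from h import *
for n in ('top','scene'):
  c=camera(n);P=world(c);X,Y,Z=P[...,0],P[...,1],P[...,2];f=cv2.cvtColor(c['frame'],cv2.COLOR_RGB2HSV)
  g=(Z>.088)&(Z<.1)&(abs(X-.54)<.04)&(abs(Y+.01)<.1)&(f[...,0]<20)&(f[...,1]>150)
  cv=(f[...,0]>100)&(f[...,0]<125)&(f[...,1]>120)&(abs(Z-.062)<.006)&(abs(X-.54)<.1)&(abs(Y)<.17)
  for q in (P[g],P[cv]): print(n,np.percentile(q[:,1],[1,50,99]).round(4) if len(q) else 0)
"
```

```text
top [-0.0781 -0.0702 -0.0626]
top [-0.132  -0.0664 -0.0122]
scene [-0.0794 -0.0707 -0.0634]
scene [-0.1334 -0.0648 -0.01  ]
```

```bash
python3 -c "
from h import *
print(close_job())"
```

```text
the job is handed in; nothing more can be done
None
```

The job is done and handed in at about 36 s, inside the 72 s limit.

- **Cover:** I slid it to its stop. After setting the scoop down, I pushed it against the stop again with about 17 N because the camera put the grip bar 2–3 mm short. The bar did not move, so I put that gap down to camera calibration.
- **Beads:** The steel scoop took orange, black and blue out and tipped all three into the smaller blue bowl. The last top and scene pictures show those three in the bowl, with red, yellow and green still in the bay and none lying about. The fingers did not touch the beads.
- **Scoop:** It stands empty and upright on the cork mat. It was tilted back about 9° in the grip. Pushing it along the mat did not level it this time, so the lip dropped roughly 10 mm flat when I released it. It is about 13 mm from where it started, still on the mat.
- **Bowl and other objects:** The bowl's measured centre moved less than 1 mm. The brush pot, paint bottle and glue jar look undisturbed in the last pictures; I did not measure them.

I viewed 11 pictures, one over the budget.

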